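Hang the loose scraper on the free peg and shut its keeper

ROBOT

A 6-joint arm with a two-finger parallel gripper is mounted at the origin on the work surface. World frame = base frame: x ahead of the robot, y to its left, z up, the work surface at z = 0. Lengths are in mm, angles in degrees, forces in N, time in s.
With the tool pointing down it reaches from about 300 to 850 mm from the base axis. Payload 4.2 kg.
Tool frame: the origin (TCP) lies midway between the tips of the shut fingers; the grasp point (between the pads) lies 19 mm behind it; z points along the fingers, y is the line along which they close (so a half turn about z gives the same grasp; the last joint's range is limited). The gripper opens to 91 mm and grips with 3 to 60 N. Pads are 32 mm wide; open, the fingers measure 118 mm over their backs; the gripper's body (76 mm by 178 mm) begins 60 mm behind the grasp point.
Start: joints at [65.088, 18.312, 89.639, -0, 72.044, -1.146], TCP at [231.733, 526.254, 213.976] pointing down, gripper open.
Joint ranges: [-177.97, 177.97], [-48.28, 115.42], [12.27, 149.76], [-77.06, 257.06], [2.81, 150.46], [-146.56, 146.56]. Speed limits (degrees/s): [147.25, 147.25, 180, 180, 180, 180].

INTERFACE

Orientations are given as [roll, pitch, yaw] about the fixed x, y, z axes, in that order (R = Rz(yaw) Ry(pitch) Rx(roll)).
In Python, from workcell import state, grab_frame, camera_model, workorder gives the robot as it stands.
- The arm moves only by the tool carry_out, never from a script. Its argument "commands" is a list of rows, each a list of 7 numbers: the turn, a rotation vector about the tool's x, y, z in degrees, then the shift along the tool's x, y, z in mm, then the opening, from -1 (shut) to 1 (fully open). In form: [[ax, ay, az, dx, dy, dz, hand], ...]. A call has 1 to 20 rows; each row is the pose to reach, as a shift and turn from the pose commanded when the call began, along the tool's axes at that moment; what a row does not reach only later rows make up. A row lasts 1/10 s, in which the tool goes at most 50 mm and 8.59 degrees, less where a joint would pass 70% of its speed; a pose out of reach is approached as far as the arm can. A call with a gripper value outside its range is refused whole. The fingers move at their own pace and stop on an object; "force" is the grip in N (left out, the last holds). Time passes only in rows, so rows that repeat a pose let the fingers close. It gives the time, the measured TCP pose, the force, the opening and the grip force at its end, in the units of the state.
- state(): the state, without advancing time (a new reading comes with each control period).
- grab_frame(name): name is "scene" or "top"; returns the picture (480x640x3 uint8, red, green, blue); there is no depth.
- camera_model(name): a dict with "fx", "fy", "cx", "cy" (pixels), "origin" and "rotation" of the camera in the world. Camera axes: x right, y up, looking along -z (the intrinsics and any distortion apply to the point x, -y, -z); pixel columns grow to the right and rows downward; lengths in mm; the calibration is good to about 2 mm. A picture is of the moment at which its call begins. camera_model takes no time and is no camera call.
- workorder.job_done(): hands the job in; it is judged then, once.
The state is a dict: "time_s": time; "qpos": joint angles; "qvel": joint speeds; "effort": joint torques, N m; "ee_pos": TCP position; "ee_rot": TCP orientation; "force": force on the tool from outside, world axes, zero at the start; "torque": the same for the moment, N m; "gripper_width": finger opening in mm; "gripper_force": force on a finger pad.
Only numpy, scipy, OpenCV 4.12 (cv2) and the standard library are available. Lean on these libraries where they do the work, as an engineer would, in place of code of your own. Each camera call takes 0.05 s, during which the arm holds its last target. There are 200 camera calls.

TASK

Hang the loose scraper, the one with the ring eye, by its eye on the rack's only empty peg: swing that peg's keeper arm right aside first, hang the scraper so that it dangles freely with its blade down, then swing the keeper arm fully shut again. Leave the spreader, the bowl and the mushrooms where they lie.

Things in the scene. Friction and masses are not known exactly. Their poses are not given: they have to be found in the camera images.
- scraper: Loose steel scraper, lying flat, 195 mm, 0.16 kg (varies). Origin: underside, mid-length; +x to the eye end, +z up. Blue handle x -36 to 56 mm, 22 wide, 14 high (grip across it, x about 5); ring eye at x 75 mm, 50 outside, 32 inside, 8 high; neck x -60 to -30, 30 wide; blade x -95 to -55, 75 wide, 4 high.
- eye (a point): Centre of the scraper's ring eye, half way through its thickness (4 mm above the underside when lying).
- rack: Fixed open steel rack, 534 mm wide, 270 high. Origin: on the table under its middle; front faces its -x, to the robot. Crossbar along y, axis 230 mm up; lower bar 85 mm up, on which hung tools lean. Three places 150 mm apart, in varying order: one empty peg; the others hold a scraper and a brush, fixed, keepers shut.
- free_place: The rack's place with the empty peg, fixed. Origin: on the crossbar's axis behind the peg, 230 mm above the table; axes as the rack's (x away from the robot, y along the crossbar, z up). The keeper's pivot is at x -72, y +68 mm, on a bracket bar that runs forward from the crossbar at y 61 to 75 mm, z up to 6 mm.
- peg: The empty peg, fixed: round steel bar 10 mm thick, leaning 45 degrees up towards the robot. Origin: its root, at x -14 mm, y 0, z 0 of the free place; +z runs along the peg to its tip, 62 mm from the origin; y as the place's. The back plate's face crosses the peg about 6 mm from the origin.
- keeper (a joint): Angle of the empty peg's keeper, a level arm on an upright pivot beside the peg: 0 shut on its stop (arm across in front of the peg tip, along -y of the place), 1.57 pointing along -x of the place, 2.5 fully open, aside to +y. Starts at 0 to 0.25. Friction about 0.06 N m; stays where left. Push its post from either side.
- keeper_post (a point): Top centre of the upright black post on the arm's free end: 16 mm thick, top 318 mm above the table; 118 mm from the pivot axis. Its upper 40 mm stand above the arm (8 mm wide, 264 to 276 mm above the table; hub 18 mm thick, to 278 mm). Peg tip, crossbar and hung tools all end below 290 mm, so the post's top can be reached from all sides.
- keeper_pivot (a point): Fixed point on the keeper's pivot axis at the height of the post's top. The shut post is 118 mm from it along -y of the free place; while opening the post goes round it clockwise seen from above, past the robot's side (-x).
- spreader: Loose spreader without an eye, 165 mm long: blue handle 22 mm wide, 14 mm high, and a 28 mm wide, 4 mm thick steel blade, lying flat at any yaw. Origin: underside, near its middle. Leave it.
- bowl: Loose orange plastic bowl, 156 mm across, 75 mm high. Origin: centre of its underside. Leave it.
- mushroom_a: Loose standing mushroom, 52 mm across, 48 mm high, near the rack's foot. Origin: centre of its underside. Leave it.
- mushroom_b: Loose standing mushroom, 57 mm across, 53 mm high, near the rack's foot. Origin: centre of its underside. Leave it.
Not all that is in view belongs to the job. Several things have the shape of the scraper; the one meant has the colours described above.

How it is judged:
By the outcome, as a careful person would: the job done as asked, in the order asked, and still so for the second after the job is handed in, with the robot touching nothing.
It also fails if it takes over 72 s, if anything falls off the work surface, if the arm or the gripper's body presses on something with over 40 N, if the wrist force passes 120 N, or if a joint passes its speed limit or range.

## Working session

There is one attempt and no reset: what is moved stays moved. The work goes in short steps, Python scripts to look and compute and a tool call to move; the robot and the scene stay as the last step left them, time stands still between calls to the robot, and variables do not carry over. Pictures are saved under pics/ and viewed, at most 10 in all, crops included, and the job is handed in when it is done.

Besides the shell and the picture viewer there is one more tool, called after "Request:" by a JSON object that holds its "name" and its "arguments". carry_out: Moves the arm, as the interface text tells. Its arguments: {"type":"object","properties":{"commands":{"type":"array"},"force":{"type":"number"}},"required":["commands"]}

```bash
mkdir -p pics
python3 - <<'E'
from workcell import *
import cv2
for n in("scene","top"):
    cv2.imwrite(f"pics/{n}0.png",grab_frame(n)[:,:,::-1]); print(camera_model(n))
print(state())
E
```

```text
{'fx': 452.0427864466644, 'fy': 452.0427864466644, 'cx': 319.0544580423259, 'cy': 239.56400704034294, 'origin': array([ 877.07021157, -501.58625221, 1029.9684115 ]), 'rotation': array([37.94827862,  0.62122626, 41.01562763])}
{'fx': 466.5089844807482, 'fy': 466.5089844807482, 'cx': 321.8131289892694, 'cy': 235.18497634885196, 'origin': array([ 258.60365515,  -15.83485405, 1156.39546262]), 'rotation': array([ 10.61026204,  -0.4918637 , -90.83872878])}
{'time_s': 0.1, 'qpos': array([ 6.50858603e+01,  1.83471039e+01,  8.97002242e+01, -5.70644499e-04,
        7.20443148e+01, -1.14662141e+00]), 'qvel': array([-0.08327199, -0.19393418, -0.14529035,  0.04033653, -0.0352305 ,
        0.00245034]), 'effort': array([-1.54866220e-04, -4.13333058e+01, -2.32510436e+01,  7.29110325e-02,
        4.20763437e-02, -3.80497374e-05]), 'ee_pos': array([231.55416862, 525.81009992, 213.20764827]), 'ee_rot': array([-1.79908365e+02, -1.29140360e-03,  1.56232657e+02]), 'force': array([-0.57958923,  0.57769988, -0.16881715]), 'torque': array([ 0.01977097, -0.0233256 ,  0.03566215]), 'gripper_force': 0.0, 'gripper_width': 90.49483201620708}
```

View pics/scene0.png

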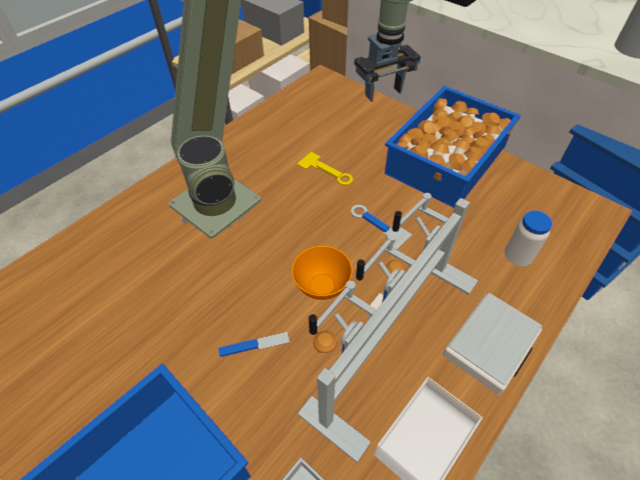

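View pics/top0.png

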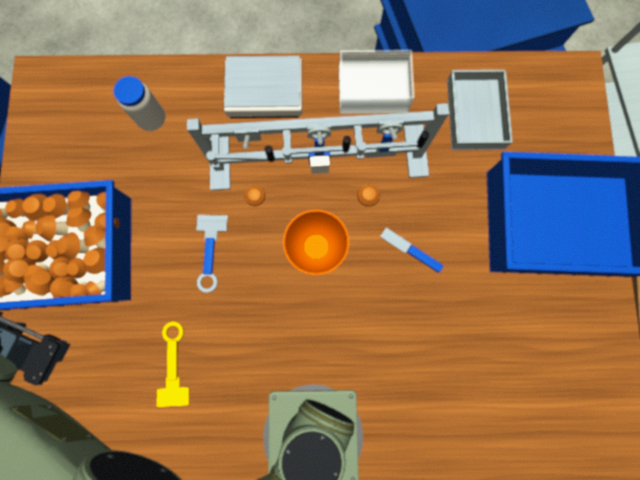

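The scene shot shows the blue scraper (eye at about (359,212), blade at (398,236)). In the top view its eye is at (207,283) and its blade at (212,222). The leftmost (+y) peg, around (247,140) in the top view, looks empty. I'll zoom in on both.

```bash
cat > h.py <<'E'
import numpy as np, cv2
from workcell import *
from scipy.spatial.transform import Rotation as R
def cam(n):
    c=camera_model(n); return c,R.from_euler('xyz',c['rotation'],degrees=True).as_matrix()
def ray(n,uv):
    c,M=cam(n); u,v=uv
    d=M@np.array([(u-c['cx'])/c['fx'],-(v-c['cy'])/c['fy'],-1]); return c['origin'],d/np.linalg.norm(d)
def onplane(n,uv,z):
    o,d=ray(n,uv); return o+d*(z-o[2])/d[2]
def proj(n,p):
    c,M=cam(n); q=M.T@(np.array(p,float)-c['origin']); return np.array([c['cx']+c['fx']*q[0]/-q[2],c['cy']+c['fy']*q[1]/q[2]])
def tri(a,b):
    (o1,d1),(o2,d2)=ray("scene",a),ray("top",b)
    t=np.linalg.lstsq(np.c_[d1,-d2],o2-o1,rcond=None)[0]; p,q=o1+d1*t[0],o2+d2*t[1]
    return (p+q)/2,np.linalg.norm(p-q)
E
python3 - <<'E'
from h import *
s=cv2.imread("pics/scene0.png");t=cv2.imread("pics/top0.png")
a=cv2.resize(s[170:300,335:485],None,fx=5,fy=4.6,interpolation=cv2.INTER_CUBIC)[:598]
a=cv2.resize(s[180:290,340:480],(700,550),interpolation=cv2.INTER_CUBIC)
b=cv2.resize(t[95:205,180:320],(700,550),interpolation=cv2.INTER_CUBIC)
cv2.imwrite("pics/a.png",a);cv2.imwrite("pics/b.png",b)
E
```

```text
(no output)
```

View pics/a.png

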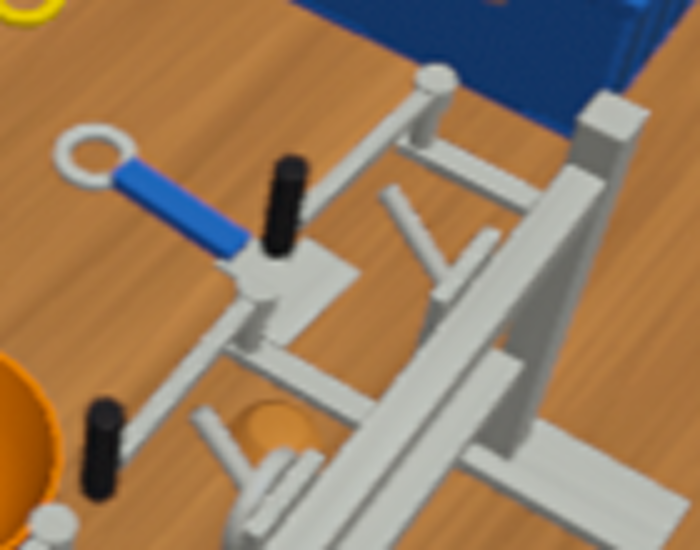

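View pics/b.png

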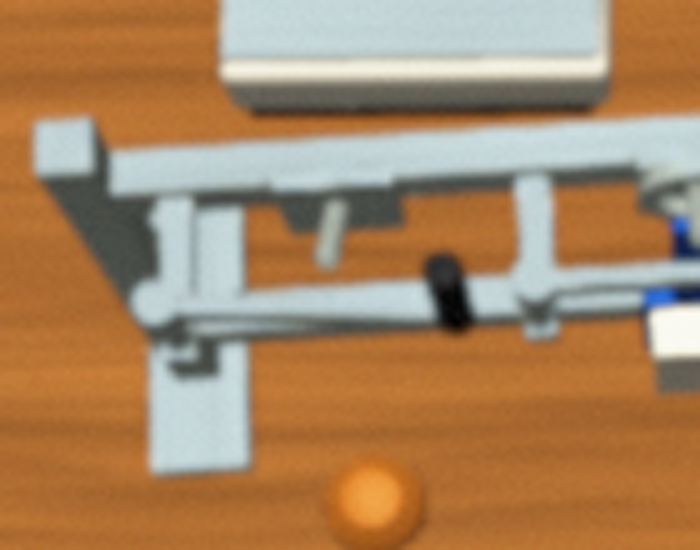

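The crops show the empty peg with its tip at scene crop (389,191) and top crop (325,262). The keeper hub is at (437,77) / (155,303), the post top at (291,167) / (440,268), and the next place's hub at (262,283) / (537,285). Next I'll triangulate these.

Run:
```python
from h import *
np.set_printoptions(precision=1,suppress=True)
f=lambda p,o:np.array([(p[0]+.5)/5-.5+o[0],(p[1]+.5)/5-.5+o[1]])
for n,a,b in [("post",(291,167),(440,268)),("hub",(437,77),(155,301)),("hub2",(262,283),(537,283)),("tip",(389,191),(325,264)),("rackposttop",(612,113),(64,148))]:
    print(n,*tri(f(a,(340,180)),f(b,(180,95))))
im={n:cv2.imread(f"pics/{n}0.png") for n in("scene","top")}
# scraper: blue handle & ring hole
roi={"scene":(340,195,60,60),"top":(190,205,40,95)}
res={}
for n,(x,y,w,h) in roi.items():
    c=im[n][y:y+h,x:x+w]; hsv=cv2.cvtColor(c,cv2.COLOR_BGR2HSV)
    blue=cv2.inRange(hsv,(100,130,60),(130,255,255))
    k=max(cv2.findContours(blue,0,2)[0],key=cv2.contourArea)
    r=cv2.minAreaRect(k); m=cv2.moments(k); hc=np.array([m['m10']/m['m00']+x,m['m01']/m['m00']+y])
    wood=cv2.inRange(hsv,(5,90,0),(25,255,255))
    cs,hi=cv2.findContours(255-wood,cv2.RETR_CCOMP,2)
    print(n,"handle",hc,r)
    for i,q in enumerate(cs):
        A=cv2.contourArea(q)
        if A>15:
            mm=cv2.moments(q);print("  ",'hole' if hi[0][i][3]>=0 else 'out',A,mm['m10']/mm['m00']+x,mm['m01']/mm['m00']+y, cv2.boundingRect(q))
    res[n]=hc
print("handle",tri(res["scene"],res["top"]))
```

```text
post [584.9  74.7 315.6] 1.0192361008622777
hub [588.  192.1 277.7] 1.2345628588491036
hub2 [595.6  42.4 275.8] 4.193263019288671
tip [606.2 126.9 269.4] 2.042013369024932
rackposttop [657.1 232.9 268.4] 1.292737459235301
scene handle [375.4 221.4] ((35.384613037109375, 26.423076629638672), (28.844409942626953, 6.37905216217041), 33.690067291259766)
   out 811.0 381.28935470612413 229.10049321824908 (11, 10, 49, 50)
   hole 60.5 358.75757575757575 210.82920110192836 (13, 12, 12, 9)
top handle [208.4 255.5] ((18.4263973236084, 50.53045654296875), (8.193410873413086, 35.48102951049805), 4.085616588592529)
   out 1227.0 209.30277098614508 248.11369193154036 (6, 9, 32, 79)
   hole 123.5 206.63427800269906 281.88798920377866 (10, 71, 14, 13)
handle (array([426.4, 253.7,   5.6]), np.float64(0.43464126783764007))
```

```bash
cat >> h.py <<'E'
PSI=np.radians(2.9); HUB=np.array([588,192.1])
def place(x,y): c,s=np.cos(PSI),np.sin(PSI); return HUB+np.array([[c,-s],[s,c]])@np.array([x+72,y-68])
def rel(p,rpy=None,s=None):
    "shift in tool axes and rotvec from current pose"
    s=s or state(); M=R.from_euler('xyz',s['ee_rot'],degrees=True)
    t=M.inv().apply(np.array(p)-s['ee_pos'])
    r=np.zeros(3) if rpy is None else (M.inv()*R.from_euler('xyz',rpy,degrees=True)).as_rotvec(degrees=True)
    return np.r_[r,t].round(1)
E
python3 - <<'E'
from h import *
np.set_printoptions(precision=1,suppress=True)
e=tri((358.8,210.8),(206.6,281.9));print("eye",e, onplane("top",(206.6,281.9),4))
t=cv2.imread("pics/top0.png")
# rack yaw from crossbar back/top edge and right post
g=cv2.cvtColor(t,cv2.COLOR_BGR2HSV)
m=cv2.inRange(g,(0,0,120),(180,70,255))
pts=[]
for u in list(range(205,222))+list(range(305,336,3))+list(range(415,430)):
    col=m[110:145,u]; i=np.argmax(col>0); pts.append(onplane("top",(u,110+i),239)[:2])
pts=np.array(pts); k=np.polyfit(pts[:,1],pts[:,0],1); print("bar yaw",-np.degrees(np.arctan(k[0])),np.abs(pts[:,0]-np.polyval(k,pts[:,1])).max(), "x at y124",np.polyval(k,124))
for n,uv,z in [("mushA",(255,195),40),("mushB",(368,195),40),("bowl",(316,242),70)]: print(n,onplane("top",uv,z))
for p in [(-58,0),(0,0)]: print(place(*p))
th=[-.3,-.25]+list(np.arange(0,2.3,.15))+[2.2]
for a in th[1:]: print(round(a,2),place(-72-118*np.sin(a),68-118*np.cos(a)),end=';')
E
```

```text
eye (array([361.4, 257.2,   2.2]), np.float64(0.795880611050115)) [361.  256.4   4. ]
bar yaw 3.1574725093877687 1.1119902278749123 x at y124 672.9000182568147
mushA [570.8 135.2  40. ]
mushB [ 567.3 -144.4   40. ]
bowl [445.8 -14.2  70. ]
[605.4 124.9]
[663.3 127.8]
-0.25 [622.9  79.4];0.0 [594.   74.3];0.15 [576.3  74.7];0.3 [558.9  77.8];0.45 [542.1  83.4];0.6 [526.4  91.5];0.75 [512.  101.8];0.9 [499.4 114.2];1.05 [488.7 128.3];1.2 [480.3 143.8];1.35 [474.3 160.5];1.5 [470.9 177.8];1.65 [470.  195.5];1.8 [471.9 213.1];1.95 [476.3 230.2];2.1 [483.3 246.4];2.25 [492.6 261.5];2.2 [489.2 256.6];
```

Run:
```python
from h import *
np.set_printoptions(precision=0,suppress=True)
s=dict(ee_pos=np.array([231.7,526.3,214]),ee_rot=[180,0,156.23])
print(rel([231,526,340],s=s),rel([632,84,340],s=s),rel([632,84,293],s=s))
# pushes relative to start (632,84), lag .25
s=dict(ee_pos=np.array([632,84,293]),ee_rot=[180,0,156.23])
for a in [-.25,-.1,.05,.2,.35,.5,.65,.8,.95,1.1,1.25,1.4,1.55,1.7,1.85,2.0,2.1,2.2]: 
    x,y=place(-72-118*np.sin(a),68-118*np.cos(a)); print(round(a,2),rel([x,y,293],s=s)[3:])
```

```text
[   0.    0.    0.    0.   -1. -126.] [   0.    0.    0. -545. -243. -126.] [   0.    0.    0. -545. -243.  -79.]
-0.25 [ 6. -8. -0.]
-0.1 [ 21. -18.  -0.]
0.05 [ 36. -27.  -0.]
0.2 [ 53. -33.  -0.]
0.35 [ 70. -36.  -0.]
0.5 [ 88. -37.  -0.]
0.65 [106. -35.  -0.]
0.8 [123. -30.  -0.]
0.95 [139. -23.  -0.]
1.1 [154. -14.  -0.]
1.25 [167.  -2.  -0.]
1.4 [179.  11.   0.]
1.55 [188.  26.   0.]
1.7 [195.  42.   0.]
1.85 [200.  59.   0.]
2.0 [202.  77.   0.]
2.1 [202.  89.   0.]
2.2 [200. 100.   0.]
```

Request:
{"name": "carry_out", "arguments": {"commands": [[0, 0, 0, 0, 0, -50, -1], [0, 0, 0, 0, 0, -100, -1], [0, 0, 0, -20, -10, -126, -1], [0, 0, 0, -65, -30, -126, -1], [0, 0, 0, -110, -50, -126, -1], [0, 0, 0, -155, -70, -126, -1], [0, 0, 0, -200, -90, -126, -1], [0, 0, 0, -245, -110, -126, -1], [0, 0, 0, -290, -130, -126, -1], [0, 0, 0, -335, -150, -126, -1], [0, 0, 0, -380, -170, -126, -1], [0, 0, 0, -425, -190, -126, -1], [0, 0, 0, -470, -210, -126, -1], [0, 0, 0, -510, -228, -126, -1], [0, 0, 0, -545, -243, -126, -1], [0, 0, 0, -545, -243, -126, -1], [0, 0, 0, -545, -243, -126, -1]], "force": 20}}

```text
time_s: 1.8
ee_pos: [632.6, 83.7, 338.8]
ee_rot: [-180.0, -0.1, 156.1]
force: [-0.7, -0.1, 0.6]
gripper_width: 0.3
gripper_force: 0.0
```

Run:
```python
from h import *
s=state();print(s['time_s'],s['ee_pos'],s['ee_rot'],s['qpos'],s['gripper_width'])
```

```text
1.8 [632.5991579   83.69473466 338.82951791] [-1.79969798e+02 -1.28284257e-01  1.56147027e+02] [ 6.48361948e+00  2.19527753e+01  6.66053750e+01  3.87412593e-02
  9.15678227e+01 -5.96624244e+01] 0.33279946422253776
```

Request:
{"name": "carry_out", "arguments": {"commands": [[0, 0, 0, 0, 0, 25, -1], [0, 0, 0, 0, 0, 47, -1], [0, 0, 0, 3, -4, 47, -1], [0, 0, 0, 6, -8, 47, -1], [0, 0, 0, 13, -13, 47, -1], [0, 0, 0, 21, -18, 47, -1], [0, 0, 0, 36, -27, 47, -1], [0, 0, 0, 53, -33, 47, -1], [0, 0, 0, 70, -36, 47, -1], [0, 0, 0, 88, -37, 47, -1], [0, 0, 0, 106, -35, 47, -1], [0, 0, 0, 123, -30, 47, -1], [0, 0, 0, 139, -23, 47, -1], [0, 0, 0, 154, -14, 47, -1], [0, 0, 0, 167, -2, 47, -1], [0, 0, 0, 179, 11, 47, -1], [0, 0, 0, 188, 26, 47, -1], [0, 0, 0, 195, 42, 47, -1], [0, 0, 0, 200, 59, 47, -1], [0, 0, 0, 200, 59, 47, -1]]}}

```text
time_s: 3.8
ee_pos: [473.2, 221.0, 292.8]
ee_rot: [180.0, -0.0, 156.4]
force: [0.5, -0.3, 0.6]
gripper_width: 0.9
gripper_force: 0.0
```

Request:
{"name": "carry_out", "arguments": {"commands": [[0, 0, 0, 1, 9, 0, -1], [0, 0, 0, 2, 18, 0, -1], [0, 0, 0, 2, 24, 0, -1], [0, 0, 0, 2, 30, 0, -1], [0, 0, 0, 1, 36, 0, -1], [0, 0, 0, 1, 36, 0, -1]]}}

```text
time_s: 4.4
ee_pos: [487.4, 252.8, 292.8]
ee_rot: [180.0, -0.0, 156.2]
force: [0.5, 0.3, 0.2]
gripper_width: 0.8
gripper_force: 0.0
```

Run:
```python
from h import *
s=state();print(s['time_s'],s['ee_pos'],s['ee_rot'],s['qpos'],s['force'])
a=grab_frame("scene")[:,:,::-1];b=grab_frame("top")[:,:,::-1]
cv2.imwrite("pics/s1.png",a);cv2.imwrite("pics/t1.png",b)
o=np.hstack([cv2.resize(a[150:270,320:480],(400,300)),cv2.resize(b[100:220,150:310],(400,300))])
cv2.imwrite("pics/c1.png",o)
```

```text
4.4 [487.36525199 252.77853602 292.76910397] [ 1.79975096e+02 -1.35632751e-02  1.56246919e+02] [ 2.61977392e+01  1.37034869e+01  8.48334494e+01  2.67037795e-02
  8.14527277e+01 -4.00531435e+01] [0.54112838 0.32067201 0.19839371]
```

View pics/c1.png

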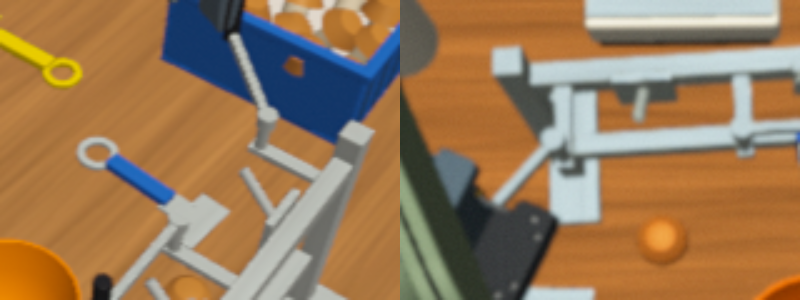

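The left crop shows the keeper arm swung outward, and in the top crop it runs from the hub (553,138) to (495,200), so it stands at roughly 2.3 rad. I'll push it a little further.

Request:
{"name": "carry_out", "arguments": {"commands": [[0, 0, 0, -3, 6, 0, -1], [0, 0, 0, -6, 12, 0, -1], [0, 0, 0, -9, 16, 0, -1], [0, 0, 0, -9, 16, 0, -1]]}}

```text
time_s: 4.9
ee_pos: [502.4, 263.6, 292.7]
ee_rot: [180.0, 0.0, 156.2]
force: [0.5, -0.3, 0.1]
gripper_width: 0.3
gripper_force: 0.0
```

Run:
```python
from h import *
np.set_printoptions(precision=1,suppress=True)
s=dict(ee_pos=state()['ee_pos'],ee_rot=[180,0,156.2])
print(state()['force'],state()['ee_pos'])
for p,r in [((470,200,330),None),((431.5,253.4,120),(180,0,176.9)),((431.5,253.4,2),(180,0,176.9))]: print(rel(p,r,s=s))
```

```text
[ 0.5 -0.3  0.1] [502.4 263.6 292.7]
[  0.    0.    0.    3.9 -71.3 -37.3]
[  0.    0.  -20.7  60.7 -37.9 172.7]
[  0.    0.  -20.7  60.7 -37.9 290.7]
```

Request:
{"name": "carry_out", "arguments": {"commands": [[0, 0, 0, 4, -25, 0, -1], [0, 0, 0, 4, -45, -20, -1], [0, 0, 0, 4, -70, -40, -1], [0, 0, -7, 20, -70, -40, 0.2], [0, 0, -14, 40, -60, 0, 0.2], [0, 0, -20.7, 60.7, -38, 40, 0.2], [0, 0, -20.7, 60.7, -38, 85, 0.2], [0, 0, -20.7, 60.7, -38, 130, 0.2], [0, 0, -20.7, 60.7, -38, 173, 0.2], [0, 0, -20.7, 60.7, -38, 173, 0.2], [0, 0, -20.7, 60.7, -38, 173, 0.2]]}}

```text
time_s: 6.0
ee_pos: [431.2, 253.1, 120.6]
ee_rot: [180.0, 0.0, 176.9]
force: [0.5, -0.3, 0.4]
gripper_width: 54.5
gripper_force: 0.0
```

Run:
```python
from h import *
np.set_printoptions(precision=2,suppress=True)
s=state();print(s['ee_pos'],s['ee_rot'],s['qpos'],s['gripper_width'])
a=grab_frame("scene")[:,:,::-1]
cv2.imwrite("pics/s2.png",a)
# keeper post: black blob, expected for angles
for th in (2.2,2.3,2.4,2.5):
    x,y=place(-72-118*np.sin(th),68-118*np.cos(th)); print(th,x,y,proj("scene",[x,y,318]))
cv2.imwrite("pics/c2.png",cv2.resize(a[120:260,300:480],(720,560),interpolation=cv2.INTER_CUBIC))
```

```text
[431.2  253.11 120.57] [180.     0.   176.93] [ 29.09  16.35 107.28   0.    56.37 -57.84] 54.483845311116525
2.2 489.2062687646809 256.6275031951767 [409.06 148.38]
2.3 496.1418270291633 266.16805018670226 [413.79 147.6 ]
2.4 503.99520179369534 274.9685337044046 [418.66 147.14]
2.5 512.6879247336103 282.94102222602777 [423.63 147.01]
```

View pics/c2.png

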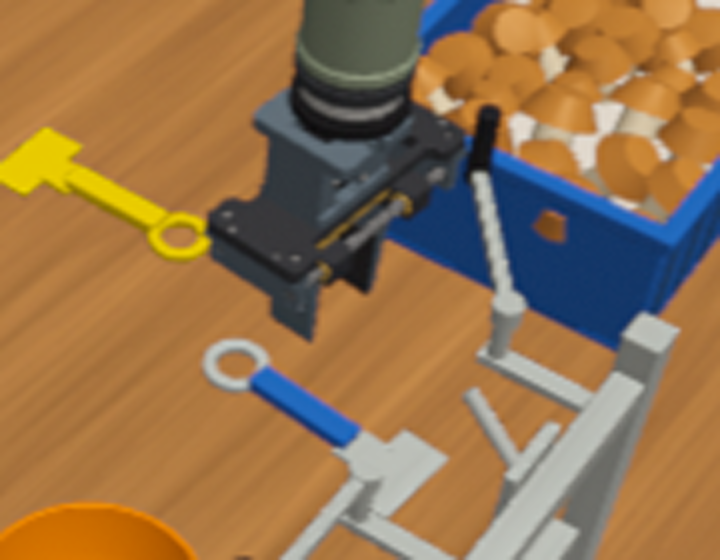

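The keeper post now sits at about (422,148) in the scene image, which matches roughly 2.47 rad, so the keeper is open. The gripper is above the handle, so I'll grasp now.

Request:
{"name": "carry_out", "arguments": {"commands": [[0, 0, 0, 0, 0, 40, 0.2], [0, 0, 0, 0, 0, 80, 0.2], [0, 0, 0, 0, 0, 105, 0.2], [0, 0, 0, 0, 0, 116, 0.2], [0, 0, 0, 0, 0, 116, 0.2], [0, 0, 0, 0, 0, 116, -1], [0, 0, 0, 0, 0, 116, -1], [0, 0, 0, 0, 0, 116, -1], [0, 0, 0, 0, 0, 116, -1], [0, 0, 0, 0, 0, 116, -1], [0, 0, 0, 0, 0, 116, -1], [0, 0, 0, 0, 0, 80, -1], [0, 0, 0, 0, 0, 40, -1], [0, 0, 0, 0, 0, -10, -1], [0, 0, 0, 0, 0, -60, -1], [0, 0, 0, 0, 0, -100, -1], [0, 0, 0, 0, 0, -130, -1], [0, 0, 0, 0, 0, -130, -1]], "force": 45}}

```text
time_s: 7.85
ee_pos: [432.6, 253.9, 254.1]
ee_rot: [179.7, 0.4, 176.9]
force: [0.2, 0.2, -1.7]
gripper_width: 21.6
gripper_force: 45.0
```

Run:
```python
from h import *
from scipy.optimize import least_squares
s=state(); q=s['qpos'];print(s['ee_pos'],s['ee_rot'],q,s['gripper_width'],s['gripper_force'])
D=[(18.31,89.64,575.0,214.0),(21.95,66.61,638.1,338.8),(13.70,84.83,549.0,292.8),(16.35,107.28,500.0,120.6),(q[1],q[2],np.hypot(*s['ee_pos'][:2]),s['ee_pos'][2])]
def f(p):
    o=[]
    for a,b,r,z in D:
        a=np.radians(a);b=a+np.radians(b); A,C,L1,L2,e=p
        o+=[A+L1*np.sin(a)+L2*np.sin(b)+e*np.cos(b)-r, C+L1*np.cos(a)+L2*np.cos(b)-e*np.sin(b)-z]
    return o
r=least_squares(f,[0,0,400,400,0]);print(r.x,np.round(r.fun,1))
```

```text
[432.59367943 253.88831284 254.09724905] [179.72700449   0.43263883 176.92998416] [ 2.90943257e+01  9.98128506e+00  9.51818913e+01  8.16643708e-04
  7.43252566e+01 -5.78369063e+01] 21.648701412545684 44.978129267692566
[   5.53505405 -179.96001764  576.05471624  416.49833255   25.65917631] [-0.2  0.2 -0.2  0.4  1.1 -0.2  0.3  0.2 -0.9 -0.4]
```

Request:
{"name": "carry_out", "arguments": {"commands": [[0, 0, 0, 25, -10, 0, -1], [0, 0, 0, 55, -40, 0, -1], [0, -8, 0, 60, -70, -20, -1], [0, -16, 0, 60, -100, -40, -1], [0, -25, 0, 60, -100, -50, -1], [7, -25, 0, 60, -100, -50, -1], [14, -25, 0, 60, -100, -50, -1], [14, -25, 0, 60, -100, -50, -1], [14, -25, 0, 60, -100, -50, -1]]}}

```text
time_s: 8.75
ee_pos: [364.7, 156.5, 298.1]
ee_rot: [-165.0, 24.5, -179.6]
force: [-0.4, -1.5, -1.4]
gripper_width: 21.6
gripper_force: 45.0
```

```bash
cat >> h.py <<'E'
# FK model, p=[A,C0(h),L1,L2,e,L3]; q4 sign s4, q6 sign
Ry=lambda a:R.from_euler('y',a,degrees=True); Rz=lambda a:R.from_euler('z',a,degrees=True)
def fk(q,p,s4=1,s6=1):
    A,h,L1,L2,e,L3=p
    B=Rz(q[0]);S=B*Ry(q[1]);F=S*Ry(q[2])
    T=F*Rz(s4*q[3])*Ry(q[4])*Rz(s6*q[5])
    pos=B.apply([A,0,0])+[0,0,h]+S.apply([0,0,L1])+F.apply([e,0,L2])+T.apply([0,0,L3])
    return pos,T
E
python3 - <<'E'
from h import *
from scipy.optimize import least_squares
np.set_printoptions(precision=2,suppress=True)
s=state(); q=s['qpos'];print(repr(q),s['ee_pos'],s['ee_rot'])
D=[(q,s['ee_pos'])]+[(np.array(a),np.array(b)) for a,b in [
([65.086,18.347,89.7,0,72.044,-1.147],[231.55,525.81,213.21]),([6.4836,21.9528,66.6054,.0387,91.5678,-59.66],[632.6,83.7,338.83]),
([26.2,13.7035,84.8334,.03,81.45,-40.05],[487.37,252.78,292.77]),([29.09,16.35,107.28,0,56.37,-57.84],[431.2,253.1,120.57]),([29.094,9.9813,95.182,0,74.325,-57.84],[432.59,253.89,254.1])]]
for s4 in(1,-1):
    r=least_squares(lambda p:np.concatenate([fk(a,p,s4)[0]-b for a,b in D]),[0,200,576,416,26,350]); print(s4,r.x,r.cost,r.fun[:3])
    for s6 in(1,-1):
        T=fk(q,r.x,s4,s6)[1]; print(s6,(T.inv()*R.from_euler('xyz',s['ee_rot'],degrees=True)).as_rotvec(degrees=True))
E
```

```text
array([ 44.59,  -5.95, 111.46, -29.62,  70.24, -33.33]) [364.72 156.46 298.15] [-165.01   24.53 -179.64]
1 [  1.84 122.56 586.85 416.67  25.38 312.6 ] 335.3007312783144 [ 0.2  -0.89 -2.48]
1 [ 0. -0. 90.]
-1 [-0.   -0.   23.34]
-1 [  48.48 -323.85  461.87  408.43   30.63 -269.02] 3267.528712756063 [-22.52   5.18 -64.94]
1 [ 57.41 -11.86  62.59]
-1 [ 39.2  -39.2    1.46]
```

```bash
cat > fit.py <<'E'
from h import *
from scipy.optimize import least_squares
np.set_printoptions(precision=2,suppress=True)
D=[(np.array(a),np.array(b)) for a,b in [([44.59,-5.95,111.46,-29.62,70.24,-33.33],[364.72,156.46,298.15]),
([65.086,18.347,89.7,0,72.044,-1.147],[231.55,525.81,213.21]),([6.4836,21.9528,66.6054,.0387,91.5678,-59.66],[632.6,83.7,338.83]),
([26.2,13.7035,84.8334,.03,81.45,-40.05],[487.37,252.78,292.77]),([29.09,16.35,107.28,0,56.37,-57.84],[431.2,253.1,120.57]),([29.094,9.9813,95.182,0,74.325,-57.84],[432.59,253.89,254.1])]]
def fk2(q,p):
    A,h,L1,L2,e,L3,w=p
    B=Rz(q[0]);S=B*Ry(q[1]);F=S*Ry(q[2]);W=F*Rz(q[3])*Ry(q[4]);T=W*Rz(q[5]+90)
    return B.apply([A,0,0])+[0,0,h]+S.apply([0,0,L1])+F.apply([e,0,L2])+W.apply([w,0,L3]),T
r=least_squares(lambda p:np.concatenate([fk2(a,p)[0]-b for a,b in D]),[0,200,576,416,26,350,0])
P=r.x
if __name__=="__main__": print(P,r.cost);print(r.fun.reshape(-1,3))
E
python3 fit.py
```

```text
[-41.96 134.78 588.23 417.04  25.52 326.46 -43.03] 330.9972237679907
[[ -0.08  -0.13   0.06]
 [ 10.39  -4.93  -0.1 ]
 [  1.1  -11.46  -0.05]
 [  5.26 -10.19  -0.1 ]
 [  5.52 -10.12  -0.03]
 [  5.88  -9.9    0.22]]
```

```bash
sed -i 's/A,h,L1,L2,e,L3,w=p/A,h,L1,L2,e,L3,b,v=p/; s/B.apply(\[A,0,0\])/B.apply([A,b,0])/; s/W.apply(\[w,0,L3\])/W.apply([0,v,L3])/; s/416,26,350,0\]/416,26,350,0,0]/' fit.py; python3 fit.py
python3 - <<'E'
from fit import *
# target poses in place frame, phi=20
def tgt(ex,ez,phi):
    ph=np.radians(phi); Pz=Rz(np.degrees(PSI))
    xs=Pz.apply([np.sin(ph),0,np.cos(ph)]); zs=Pz.apply([np.cos(ph),0,-np.sin(ph)])
    M=R.from_matrix(np.c_[xs,np.cross(zs,xs),zs]); e=np.r_[place(ex,0),ez]
    return e-70*xs,M
def ik(pos,M,q0):
    g=lambda q:np.r_[(fk2(q,P)[0]-pos)/10,(M.inv()*fk2(q,P)[1]).as_rotvec()*20]
    lo=[-177,-48,13,-77,2.9,-146];hi=[177,115,149.5,257,150,146]
    r=least_squares(g,np.clip(q0,np.array(lo)+.1,np.array(hi)-.1),bounds=(lo,hi),x_scale=[1]*6); return r.x,r.cost
for phi in (0,10,20,30,45,60):
  for ex,ez in [(-80,300),(-30,236)]:
    pos,M=tgt(ex,ez,phi)
    for q0 in ([12,10,120,0,20,100],[12,10,120,180,40,-80],[12,10,120,90,40,0]):
        q,c=ik(pos,M,q0)
        print(phi,ex,M.as_euler('xyz',degrees=True).round(0),pos.round(0),q.round(0),round(c,3))
E
```

```text
[ -0.06 140.09 591.95 417.01  25.15 335.63  11.47   0.03] 0.0016153158993916718
[[ 0.    0.   -0.  ]
 [ 0.    0.01 -0.  ]
 [ 0.   -0.   -0.  ]
 [-0.02  0.04  0.  ]
 [ 0.01 -0.03  0.  ]
 [-0.01 -0.02  0.  ]]
0 -80 [-177.  -90.    0.] [583. 124. 230.] [ 12.  -0. 125. -53.   3. 146.] 92.716
0 -80 [-177.  -90.    0.] [583. 124. 230.] [ 22.  30. 149. 199.  89. -90.] 0.108
0 -80 [-177.  -90.    0.] [583. 124. 230.] [ 22.  30. 149. 199.  89. -90.] 0.108
0 -30 [-177.  -90.    0.] [633. 126. 166.] [ 11.  10. 120. -53.   3. 146.] 118.659
0 -30 [-177.  -90.    0.] [633. 126. 166.] [ 18.  43. 145. 195.  98. -88.] 0.0
0 -30 [-177.  -90.    0.] [633. 126. 166.] [ 18.  43. 145. 195.  98. -88.] 0.0
10 -80 [180. -80.   3.] [571. 123. 231.] [ 12.  -1. 126. -53.   3. 146.] 53.314
10 -80 [180. -80.   3.] [571. 123. 231.] [ 21.  19. 148. 200.  67. -95.] 0.0
10 -80 [180. -80.   3.] [571. 123. 231.] [ 21.  19. 148. 200.  67. -95.] 0.0
10 -30 [180. -80.   3.] [621. 126. 167.] [ 11.   9. 122. -52.   3. 146.] 73.638
10 -30 [180. -80.   3.] [621. 126. 167.] [ 18.  32. 145. 196.  77. -91.] 0.0
10 -30 [180. -80.
[... 1422 characters left out ...]
146.] 0.683
45 -30 [180. -45.   3.] [584. 124. 187.] [ 14.   7. 124. -48.   9. 146.] 0.341
60 -80 [180. -30.   3.] [523. 121. 265.] [ 16.  -1. 112. -10.  40. 109.] 0.0
60 -80 [180. -30.   3.] [523. 121. 265.] [  13.   -3.  133.  244.    3. -146.] 33.572
60 -80 [180. -30.   3.] [523. 121. 265.] [ 16.  -1. 112. -10.  40. 109.] 0.0
60 -30 [180. -30.   3.] [573. 123. 201.] [ 14.   7. 113. -11.  30. 110.] 0.0
60 -30 [180. -30.   3.] [573. 123. 201.] [  12.    6.  129.  244.    3. -146.] 18.466
60 -30 [180. -30.   3.] [573. 123. 201.] [ 14.   7. 113. -11.  30. 110.] 0.0<sys>:0: UserWarning: Gimbal lock detected. Setting third angle to zero since it is not possible to uniquely determine all angles.
```

```bash
cat > plan.py <<'E'
from fit import *
def tgt(ex,ez,phi,ey=0):
    ph=np.radians(phi); Pz=Rz(np.degrees(PSI))
    xs=Pz.apply([np.sin(ph),0,np.cos(ph)]); zs=Pz.apply([np.cos(ph),0,-np.sin(ph)])
    M=R.from_matrix(np.c_[xs,np.cross(zs,xs),zs]); e=np.r_[place(ex,ey),ez]
    return e-70*xs,M
def ik(pos,M,q0):
    g=lambda q:np.r_[(fk2(q,P)[0]-pos)/10,(M.inv()*fk2(q,P)[1]).as_rotvec()*20]
    lo=[-177,-48,13,-77,2.9,-146];hi=[177,115,149.5,257,150,146]
    return least_squares(g,np.clip(q0,np.array(lo)+.1,np.array(hi)-.1),bounds=(lo,hi)).x
def rows(qs,s):
    M0=R.from_euler('xyz',s['ee_rot'],degrees=True); last=M0
    for q in qs:
        p,T=fk2(q,P); a=np.r_[(M0.inv()*T).as_rotvec(degrees=True),M0.inv().apply(p-s['ee_pos'])]
        print(a.round(0).astype(int).tolist(),'| step',round((last.inv()*T).magnitude()*57.3,1),'tcp',p.round(0),'eye',T.apply([95,0,0]).__add__(p).round(0),'bl',(p+T.apply([-100,0,0])).round(0)); last=T
E
python3 - <<'E'
from plan import *
s=state();q=s['qpos']
pos,M=tgt(-110,340,20); qe=ik(pos,M,[21,8,143,206,43,-103]); print(qe,pos)
qm=np.array([15,-12,120,30,50,-60]); qn=np.array([15,-8,128,195,45,-103])
pts=[q+(qm-q)*t for t in np.linspace(0,1,9)[1:]]+[qm+(qn-qm)*t for t in np.linspace(0,1,21)[1:]]+[qn+(qe-qn)*t for t in np.linspace(0,1,9)[1:]]
rows(pts[:20],s)
p,T=fk2(pts[19],P); print('---');rows(pts[20:],dict(ee_pos=p,ee_rot=T.as_euler('xyz',degrees=True)))
E
```

```text
[  23.35    0.03  141.71  214.39   35.53 -111.85] [529.58 121.05 274.22]
[-4, 5, 3, 23, 8, 9] | step 7.3 tcp [348. 162. 279.] eye [259. 167. 246.] bl [442. 156. 313.]
[-9, 10, 6, 41, 19, 13] | step 7.2 tcp [335. 171. 265.] eye [244. 183. 239.] bl [430. 159. 292.]
[-14, 13, 9, 53, 32, 14] | step 7.2 tcp [325. 184. 256.] eye [234. 201. 236.] bl [421. 165. 278.]
[-20, 16, 13, 59, 46, 11] | step 7.2 tcp [320. 198. 254.] eye [229. 221. 238.] bl [416. 173. 270.]
[-25, 18, 18, 58, 59, 5] | step 7.3 tcp [320. 212. 256.] eye [231. 241. 245.] bl [415. 181. 268.]
[-30, 19, 23, 50, 70, -2] | step 7.3 tcp [326. 224. 263.] eye [238. 260. 255.] bl [418. 187. 271.]
[-35, 19, 28, 35, 78, -10] | step 7.4 tcp [337. 234. 274.] eye [251. 276. 269.] bl [427. 190. 278.]
[-40, 18, 34, 15, 81, -17] | step 7.6 tcp [352. 239. 288.] eye [270. 287. 286.] bl [438. 189. 289.]
[-46, 21, 37, 11, 107, -39] | step 7.0 tcp [350. 270. 303.] eye [268. 319. 309.] bl [435. 218. 296.]
[-51, 23, 41, 3, 129, -63] | step 7.0 tcp [350. 297. 321.] eye [270. 347. 335.] bl [434. 245. 307.]
[-57, 26, 44, -8, 147, -87] | step 7.0 tc
[... 1943 characters left out ...]
 | step 4.2 tcp [582. 110. 498.] eye [573. 108. 592.] bl [591. 112. 398.]
[-42, -22, 36, -219, 110, -113] | step 4.2 tcp [579. 113. 459.] eye [578. 111. 554.] bl [581. 115. 359.]
[-41, -26, 38, -244, 81, -119] | step 4.2 tcp [574. 116. 420.] eye [579. 114. 515.] bl [568. 117. 320.]
[-40, -30, 39, -268, 51, -127] | step 4.2 tcp [566. 118. 382.] eye [579. 117. 476.] bl [554. 119. 283.]
[-39, -34, 41, -289, 20, -136] | step 4.2 tcp [556. 120. 345.] eye [576. 120. 438.] bl [536. 120. 247.]
[-37, -38, 42, -309, -10, -148] | step 4.2 tcp [544. 121. 309.] eye [570. 121. 401.] bl [517. 120. 213.]
[-36, -42, 43, -327, -41, -161] | step 4.2 tcp [530. 121. 274.] eye [562. 123. 363.] bl [495. 119. 180.]
```

Request:
{"name": "carry_out", "arguments": {"commands": [[-4, 5, 3, 23, 8, 9, -1], [-9, 10, 6, 41, 19, 13, -1], [-14, 13, 9, 53, 32, 14, -1], [-20, 16, 13, 59, 46, 11, -1], [-25, 18, 18, 58, 59, 5, -1], [-30, 19, 23, 50, 70, -2, -1], [-35, 19, 28, 35, 78, -10, -1], [-40, 18, 34, 15, 81, -17, -1], [-46, 21, 37, 11, 107, -39, -1], [-51, 23, 41, 3, 129, -63, -1], [-57, 26, 44, -8, 147, -87, -1], [-62, 28, 48, -23, 162, -111, -1], [-68, 29, 52, -41, 172, -135, -1], [-73, 31, 56, -61, 177, -157, -1], [-78, 32, 61, -84, 178, -178, -1], [-83, 33, 65, -108, 175, -197, -1], [-88, 34, 70, -133, 167, -212, -1], [-93, 34, 76, -158, 155, -225, -1], [-97, 35, 81, -183, 140, -234, -1], [-101, 35, 87, -208, 121, -239, -1]]}}

```text
time_s: 10.75
ee_pos: [471.8, 332.2, 567.7]
ee_rot: [78.9, -48.9, 147.9]
force: [0.3, 0.9, -1.5]
gripper_width: 21.8
gripper_force: 45.0
```

Run:
```python
from plan import *
s=state();q=s['qpos'];print(s['time_s'],q,s['ee_pos'],fk2(q,P)[0],s['gripper_width'])
qm=np.array([15,-12,120,30,50,-60]); qn=np.array([15,-8,128,195,45,-103]);print(qm+(qn-qm)*.6)
pos,M=tgt(-110,340,20); qe=ik(pos,M,[21,8,143,206,43,-103])
qa=qm+(qn-qm)*.6
rows([qa+(qn-qa)*t for t in np.linspace(0,1,9)]+[qn+(qe-qn)*t for t in np.linspace(0,1,9)[1:]],s)
```

```text
10.75 [ 14.7   -9.78 124.64 128.91  46.68 -85.21] [471.84 332.15 567.67] [471.78 332.08 567.66] 21.81608020118159
[ 15.   -9.6 124.8 129.   47.  -85.8]
[0, 0, 0, 1, -4, 1] | step 0.5 tcp [470. 335. 566.] eye [416. 368. 637.] bl [526. 300. 491.]
[-5, 0, 4, -5, 27, -1] | step 6.9 tcp [488. 314. 581.] eye [438. 344. 657.] bl [541. 283. 502.]
[-11, -1, 7, -14, 58, -6] | step 6.9 tcp [506. 290. 593.] eye [460. 316. 672.] bl [554. 263. 511.]
[-17, -2, 11, -27, 87, -15] | step 6.9 tcp [523. 263. 601.] eye [480. 285. 684.] bl [567. 240. 515.]
[-23, -3, 15, -43, 114, -27] | step 6.9 tcp [538. 233. 605.] eye [500. 251. 690.] bl [579. 214. 516.]
[-28, -4, 19, -63, 138, -42] | step 6.9 tcp [552. 202. 604.] eye [518. 215. 692.] bl [588. 188. 512.]
[-34, -6, 23, -84, 159, -60] | step 7.0 tcp [564. 169. 599.] eye [533. 178. 689.] bl [596. 160. 505.]
[-39, -8, 27, -108, 176, -80] | step 7.0 tcp [573. 136. 590.] eye [546. 140. 681.] bl [601. 133. 494.]
[-45, -10, 31, -134, 189, -102] | step 7.0 tcp [579. 103. 576.] eye [557. 101. 668.] bl [603. 106. 479.]
[-44, -14, 32, -163, 163, -103] | step 4.2 tcp [582. 107. 537.] eye [566. 105. 630.] bl [598. 109. 438.]
[-43, -17, 34, -192, 136, -106] | step 4.2 tcp [582. 110. 498.] eye [573. 108. 592.] bl [591. 112. 398.]
[-42, -21, 36, -219, 108, -110] | step 4.2 tcp [579. 113. 459.] eye [578. 111. 554.] bl [581. 115. 359.]
[-41, -25, 38, -244, 79, -116] | step 4.2 tcp [574. 116. 420.] eye [579. 114. 515.] bl [568. 117. 320.]
[-40, -29, 39, -267, 49, -124] | step 4.2 tcp [566. 118. 382.] eye [579. 117. 476.] bl [554. 119. 283.]
[-38, -33, 40, -289, 19, -134] | step 4.2 tcp [556. 120. 345.] eye [576. 120. 438.] bl [536. 120. 247.]
[-37, -37, 42, -309, -12, -146] | step 4.2 tcp [544. 121. 309.] eye [570. 121. 401.] bl [517. 120. 213.]
[-36, -41, 43, -327, -42, -159] | step 4.2 tcp [530. 121. 274.] eye [562. 123. 363.] bl [495. 119. 180.]
```

Request:
{"name": "carry_out", "arguments": {"commands": [[-5, 0, 4, -5, 27, -1, -1], [-11, -1, 7, -14, 58, -6, -1], [-17, -2, 11, -27, 87, -15, -1], [-23, -3, 15, -43, 114, -27, -1], [-28, -4, 19, -63, 138, -42, -1], [-34, -6, 23, -84, 159, -60, -1], [-39, -8, 27, -108, 176, -80, -1], [-45, -10, 31, -134, 189, -102, -1], [-44, -14, 32, -163, 163, -103, -1], [-43, -17, 34, -192, 136, -106, -1], [-42, -21, 36, -219, 108, -110, -1], [-41, -25, 38, -244, 79, -116, -1], [-40, -29, 39, -267, 49, -124, -1], [-38, -33, 40, -289, 19, -134, -1], [-37, -37, 42, -309, -12, -146, -1], [-36, -41, 43, -327, -42, -159, -1], [-36, -41, 43, -327, -42, -159, -1]]}}

```text
time_s: 12.45
ee_pos: [527.4, 122.4, 270.2]
ee_rot: [-179.5, -69.8, 2.8]
force: [-0.6, -0.4, -1.7]
gripper_width: 21.6
gripper_force: 45.0
```

Run:
```python
from plan import *
s=state();q=s['qpos'];print(s['time_s'],q,s['ee_pos'],s['ee_rot'],s['gripper_width'],s['force'])
T=R.from_euler('xyz',s['ee_rot'],degrees=True); e=s['ee_pos']+T.apply([70,0,.5]);print("eye exp",e,proj("scene",e),proj("top",e))
a=grab_frame("scene")[:,:,::-1];b=grab_frame("top")[:,:,::-1]
cv2.imwrite("pics/s3.png",a);cv2.imwrite("pics/t3.png",b)
o=np.hstack([cv2.resize(a[130:280,340:490],(400,400),interpolation=2),cv2.resize(b[85:235,175:325],(400,400),interpolation=2)])
cv2.imwrite("pics/c3.png",o)
```

```text
12.45 [  23.36    0.24  142.15  213.5    35.73 -110.86] [527.43 122.45 270.24] [-179.53  -69.76    2.77] 21.64981164117497 [-0.62 -0.36 -1.71]
eye exp [552.08 123.65 335.75] [399.73 186.1 ] [239.92 161.57]
```

View pics/c3.png

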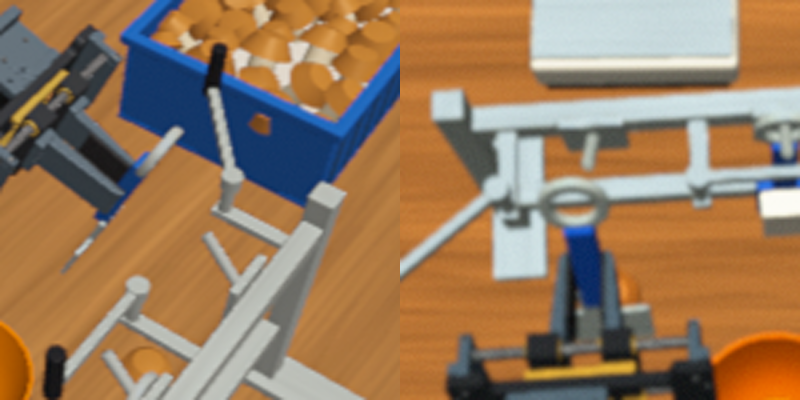

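The left crop shows the scraper held upright with its ring at (160,152), and the right crop shows it at (574,201). Both are within about 1 px of where I predicted. Next is threading it onto the peg.

Run:
```python
from plan import *
s=state()
print(place(-58,0),place(-58,1))
M0=R.from_euler('xyz',s['ee_rot'],degrees=True)
for t,dz in [(85,0),(62,0),(30,0),(30,-9)]:
    pos,M=tgt(-14-t*.707,230+t*.707+dz,20,1); q=ik(pos,M,s['qpos']); print(t,dz,pos,np.r_[(M0.inv()*M).as_rotvec(degrees=True),M0.inv().apply(pos-s['ee_pos'])].round(1),q)
```

```text
[605.42 124.9 ] [605.37 125.89]
85 0 [565.39 123.87 224.32] [ -0.4  -0.4  -0.1 -36.6   1.6  50.2] [  20.91   10.35  142.76  204.34   44.83 -101.44]
62 0 [581.63 124.69 208.06] [ -0.4  -0.4  -0.1 -46.4   1.7  71. ] [ 19.91  13.94 142.27 201.88  47.52 -99.2 ]
30 0 [604.22 125.84 185.43] [ -0.4  -0.4  -0.1 -60.2   2.   99.9] [ 18.68  18.74 141.25 199.23  50.89 -96.89]
30 -9 [604.22 125.84 176.43] [ -0.4  -0.4  -0.1 -68.7   2.  102.9] [ 18.68  20.2  141.81 198.71  52.8  -96.05]
```

Request:
{"name": "carry_out", "arguments": {"commands": [[0, 0, 0, -18, 1, 25, -1], [0, 0, 0, -36, 2, 50, -1], [0, 0, 0, -36, 2, 50, -1], [0, 0, 0, -41, 2, 60, -1], [0, 0, 0, -46, 2, 71, -1], [0, 0, 0, -50, 2, 79, -1], [0, 0, 0, -50, 2, 79, -1]]}}

```text
time_s: 13.25
ee_pos: [588.6, 125.7, 202.4]
ee_rot: [-179.2, -70.5, 2.5]
force: [-0.5, -0.4, -1.6]
gripper_width: 21.5
gripper_force: 45.0
```

Run:
```python
from h import *
s=state();print(s['ee_pos'],s['force'],s['torque'],s['gripper_width'])
a=grab_frame("scene")[:,:,::-1];b=grab_frame("top")[:,:,::-1]
cv2.imwrite("pics/s4.png",a);cv2.imwrite("pics/t4.png",b)
o=np.hstack([cv2.resize(a[170:270,370:470],(400,400),interpolation=2),cv2.resize(b[95:195,190:290],(400,400),interpolation=2)])
cv2.imwrite("pics/c4.png",o)
```

```text
[588.56282526 125.71690656 202.44033546] [-0.48704322 -0.39808518 -1.62354657] [-0.1036133   0.98718733  0.01548935] 21.537800462303302
```

View pics/c4.png

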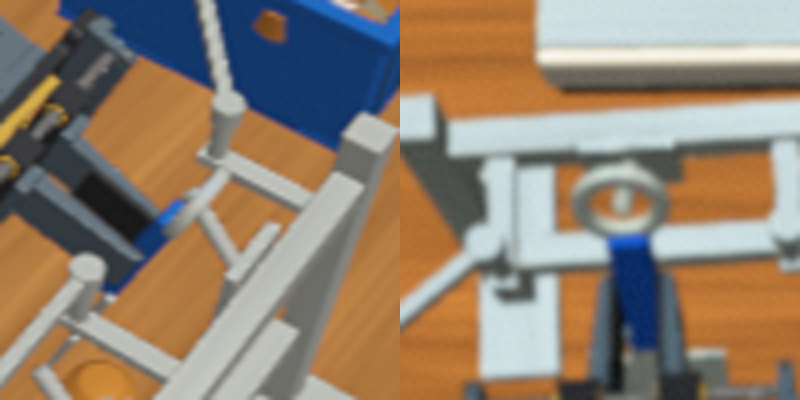

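The right crop shows the peg tip (622,200) inside the ring, centred, with no contact force. I'll slide it down and release.

Request:
{"name": "carry_out", "arguments": {"commands": [[0, 0, 0, -4, 0, 8, -1], [0, 0, 0, -7, 0, 15, -1], [0, 0, 0, -10, 0, 21, -1], [0, 0, 0, -14, 0, 23, -1], [0, 0, 0, -18, 0, 24, -1], [0, 0, 0, -18, 0, 24, -1]]}}

```text
time_s: 13.95
ee_pos: [604.3, 127.1, 175.9]
ee_rot: [-179.3, -70.3, 2.6]
force: [1.4, -0.0, -1.1]
gripper_width: 21.4
gripper_force: 45.0
```

Run:
```python
from plan import *
s=state();print(s['ee_pos'],s['ee_rot'],s['force'],s['torque'],s['gripper_width'])
M0=R.from_euler('xyz',s['ee_rot'],degrees=True)
for phi in (10,):
    pos,M=tgt(-35,242,phi,1);q=ik(pos,M,s['qpos']); print(q,np.r_[(M0.inv()*M).as_rotvec(degrees=True),M0.inv().apply(pos-s['ee_pos'])].round(1))
```

```text
[604.33 127.07 175.93] [-179.26  -70.35    2.59] [ 1.43 -0.01 -1.07] [-0.09  0.93  0.02] 21.36494199792699
[ 18.84  30.7  145.29 196.18  76.15 -91.13] [-0.4  9.6 -0.1  1.3  1.3 12.1]
```

Request:
{"name": "carry_out", "arguments": {"commands": [[0, 3, 0, 0, 0, 4, -1], [0, 6, 0, 0, 0, 8, -1], [0, 9.5, 0, 0, 0, 12, -1], [0, 9.5, 0, 0, 0, 12, -1], [0, 9.5, 0, 0, 0, 12, 0], [0, 9.5, 0, 0, 0, 12, 0], [0, 9.5, 0, 0, 0, 12, 0], [0, 9.5, 0, 0, 0, 12, 0], [0, 9.5, 0, 0, 0, 12, 0], [0, 9.5, 0, 0, 0, 12, 0], [0, 9.5, 0, 0, 0, 12, 0]]}}

```text
time_s: 15.05
ee_pos: [615.5, 127.8, 172.6]
ee_rot: [-178.5, -79.9, 1.8]
force: [-0.5, 0.1, -0.2]
gripper_width: 45.3
gripper_force: 0.0
```

Request:
{"name": "carry_out", "arguments": {"commands": [[0, 0, 0, 0, 0, -10, 0], [0, 0, 0, 0, 0, -30, 0], [0, 0, 0, 0, 0, -60, 0], [0, 0, 0, 0, 0, -90, 0], [0, 0, 0, 0, 0, -110, 0], [0, 0, 0, 0, 0, -110, 0]]}}

```text
time_s: 15.65
ee_pos: [542.6, 143.9, 217.4]
ee_rot: [-179.2, -78.5, 1.6]
force: [0.1, -0.1, 0.4]
gripper_width: 45.7
gripper_force: 0.0
```

Run:
```python
from h import *
s=state();print(s['time_s'],s['qpos'],s['ee_pos'],s['ee_rot'],s['force'],s['gripper_width'])
a=grab_frame("scene")[:,:,::-1];b=grab_frame("top")[:,:,::-1]
cv2.imwrite("pics/s5.png",a);cv2.imwrite("pics/t5.png",b)
o=np.hstack([cv2.resize(a[130:280,350:500],(400,400),interpolation=2),cv2.resize(b[85:235,175:325],(400,400),interpolation=2)])
cv2.imwrite("pics/c5.png",o)
```

```text
15.65 [ 28.64353558  19.335761   149.76030072 207.6689344   68.75016612
 -94.98412359] [542.56599824 143.92673673 217.43207407] [-179.21930894  -78.47650842    1.63496291] [ 0.07377622 -0.13622893  0.39280722] 45.66328636325643
```

View pics/c5.png

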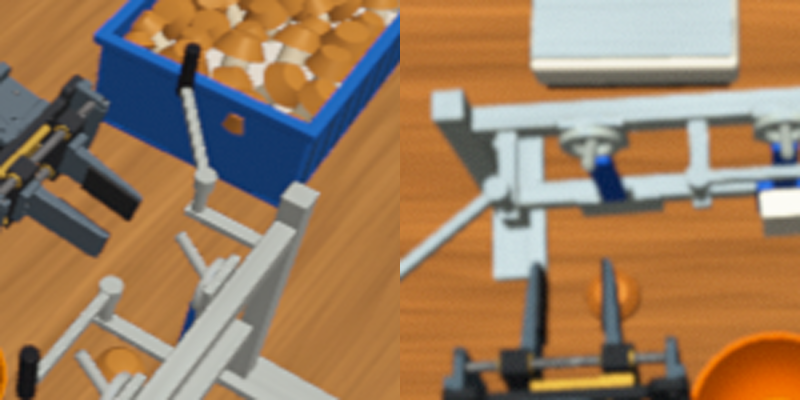

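The scraper now hangs on the peg (the ring is at crop (592,140), with the handle pointing down) and the gripper is clear. I'll back out, turn the tool downwards and go to the outer side of the post.

Run:
```python
from plan import *
s=state();q=s['qpos']
qe=np.array([23,0,141,214,36,-111]);qn=np.array([15,-8,128,195,45,-103]);qm=np.array([15,-14,118,30,50,-60])
D=R.from_euler('xyz',[180,0,156.2],degrees=True)
qv=ik(np.array([450,300,440]),D,[30,0,90,0,80,-36]);qE=ik(np.array([543,302,350]),D,qv);print(qv,qE)
K=[q,qe,qn,qm,qv,qE];N=[4,8,18,9,5]
pts=[]
for a,b,n in zip(K,K[1:],N): pts+=[a+(b-a)*t for t in np.linspace(0,1,n+1)[1:]]
for i in range(0,len(pts),20):
    print('---');rows(pts[i:i+20],s); p,T=fk2(pts[min(i+19,len(pts)-1)],P); s=dict(ee_pos=p,ee_rot=T.as_euler('xyz',degrees=True))
```

```text
[ 32.47  12.39  66.27   0.   101.35 -33.73] [ 28.02  20.12  67.83   0.    92.04 -38.18]
---
[-1, -2, 0, 13, 11, 0] | step 2.2 tcp [546. 132. 229.] eye [568. 133. 321.] bl [523. 132. 132.]
[-1, -4, 0, 29, 18, -4] | step 1.9 tcp [546. 125. 245.] eye [571. 126. 336.] bl [519. 124. 148.]
[-1, -6, 0, 46, 22, -11] | step 1.8 tcp [543. 121. 263.] eye [571. 121. 354.] bl [513. 121. 167.]
[0, -7, 1, 65, 23, -21] | step 2.0 tcp [536. 120. 284.] eye [567. 120. 374.] bl [504. 120. 189.]
[1, -3, 1, 101, 23, -15] | step 4.0 tcp [550. 120. 318.] eye [574. 119. 410.] bl [524. 120. 221.]
[1, 1, 1, 138, 25, -12] | step 4.1 tcp [561. 119. 353.] eye [578. 118. 446.] bl [542. 120. 255.]
[1, 5, 1, 175, 27, -10] | step 4.1 tcp [570. 117. 389.] eye [581. 115. 483.] bl [558. 119. 290.]
[1, 9, 1, 212, 29, -11] | step 4.1 tcp [576. 115. 426.] eye [581. 113. 521.] bl [572. 117. 326.]
[1, 13, 1, 249, 32, -15] | step 4.1 tcp [581. 112. 463.] eye [578. 110. 558.] bl [583. 115. 363.]
[2, 17, 1, 287, 35, -20] | step 4.1 tcp [583. 110. 500.] eye [573. 107. 595.] bl [592. 112. 401.]
[2, 21, 1, 323, 38, -29] | step 4.1
[... 2748 characters left out ...]
]
[91, -23, -43, -112, -80, -61] | step 4.5 tcp [441. 296. 426.] eye [353. 332. 428.] bl [533. 258. 425.]
[95, -27, -43, -107, -68, -51] | step 4.6 tcp [450. 300. 440.] eye [363. 338. 440.] bl [541. 260. 440.]
[95, -27, -43, -130, -71, -40] | step 0.0 tcp [469. 302. 423.] eye [382. 340. 423.] bl [561. 262. 423.]
---
[0, 0, 0, -17, 9, 18] | step 0.0 tcp [488. 303. 405.] eye [401. 342. 405.] bl [580. 263. 405.]
[0, 0, 0, -34, 17, 36] | step 0.0 tcp [507. 304. 387.] eye [420. 342. 387.] bl [598. 263. 387.]
[0, 0, 0, -51, 24, 54] | step 0.0 tcp [525. 303. 369.] eye [438. 341. 369.] bl [617. 263. 369.]
[0, 0, 0, -67, 30, 73] | step 0.0 tcp [543. 302. 350.] eye [456. 340. 350.] bl [634. 262. 350.]
```

Request:
{"name": "carry_out", "arguments": {"commands": [[0, -2, 0, 20, 0, 5, -1], [0, -5, 0, 45, 0, 10, -1], [0, -10, 0, 70, 0, 20, -1], [0, -10, 0, 100, 0, 20, -1], [0, -10, 0, 100, 0, 20, -1], [0, -10, 0, 100, 0, 20, -1]]}}

```text
time_s: 16.35
ee_pos: [583.6, 143.4, 308.6]
ee_rot: [-179.8, -68.3, 2.0]
force: [0.2, 0.1, 0.2]
gripper_width: 1.3
gripper_force: 0.0
```

Run:
```python
from plan import *
s=state();q=s['qpos'];print(q,s['ee_pos'],s['ee_rot'],s['gripper_width'])
qn=np.array([15,-8,128,195,45,-103]);qm=np.array([15,-14,118,30,50,-60])
K=[q,qn,qm];N=[7,18]
pts=[]
for a,b,n in zip(K,K[1:],N): pts+=[a+(b-a)*t for t in np.linspace(0,1,n+1)[1:]]
rows(pts[:20],s)
```

```text
[  23.62    0.99  131.27  227.8    27.25 -126.1 ] [583.55 143.44 308.57] [-179.82  -68.26    2.01] 1.3492204714201272
[-1, 5, 0, 37, 11, -6] | step 5.0 tcp [592. 133. 345.] eye [619. 134. 436.] bl [563. 132. 250.]
[-1, 10, 0, 74, 20, -15] | step 5.1 tcp [598. 124. 383.] eye [617. 124. 476.] bl [578. 124. 285.]
[-1, 15, 0, 111, 27, -27] | step 5.1 tcp [600. 116. 422.] eye [611. 116. 516.] bl [589. 117. 322.]
[-1, 20, 1, 147, 33, -42] | step 5.1 tcp [600. 111. 461.] eye [602. 110. 556.] bl [597. 111. 361.]
[0, 25, 1, 182, 37, -60] | step 5.2 tcp [596. 106. 500.] eye [590. 105. 595.] bl [603. 108. 400.]
[1, 30, 0, 215, 39, -81] | step 5.2 tcp [589. 104. 538.] eye [575. 102. 632.] bl [604. 106. 439.]
[2, 35, 0, 246, 39, -104] | step 5.1 tcp [579. 103. 576.] eye [557. 101. 668.] bl [603. 106. 479.]
[7, 38, -6, 260, 3, -117] | step 7.8 tcp [571. 140. 593.] eye [544. 144. 684.] bl [600. 136. 498.]
[12, 40, -11, 268, -34, -131] | step 7.8 tcp [560. 176. 606.] eye [528. 186. 695.] bl [594. 166. 512.]
[17, 42, -17, 269, -70, -145] | step 7.8 tcp [546. 212. 612.] eye [509. 227. 699.] bl [584. 1
[... 347 characters left out ...]
-201] | step 7.7 tcp [470. 330. 586.] eye [416. 362. 657.] bl [528. 296. 511.]
[39, 45, -49, 193, -211, -212] | step 7.7 tcp [450. 349. 567.] eye [391. 385. 633.] bl [512. 312. 498.]
[43, 44, -56, 165, -226, -222] | step 7.6 tcp [430. 364. 545.] eye [368. 402. 605.] bl [496. 323. 481.]
[47, 43, -63, 135, -236, -229] | step 7.6 tcp [412. 373. 519.] eye [346. 414. 574.] bl [482. 329. 462.]
[50, 41, -70, 104, -239, -234] | step 7.6 tcp [396. 376. 492.] eye [327. 419. 540.] bl [469. 330. 441.]
[53, 38, -77, 72, -237, -236] | step 7.6 tcp [382. 373. 463.] eye [310. 419. 505.] bl [458. 325. 419.]
[56, 36, -84, 40, -229, -236] | step 7.6 tcp [371. 364. 434.] eye [296. 411. 469.] bl [449. 314. 397.]
```

Request:
{"name": "carry_out", "arguments": {"commands": [[-1, 5, 0, 37, 11, -6, -1], [-1, 10, 0, 74, 20, -15, -1], [-1, 15, 0, 111, 27, -27, -1], [-1, 20, 1, 147, 33, -42, -1], [0, 25, 1, 182, 37, -60, -1], [1, 30, 0, 215, 39, -81, -1], [2, 35, 0, 246, 39, -104, -1], [7, 38, -6, 260, 3, -117, -1], [12, 40, -11, 268, -34, -131, -1], [17, 42, -17, 269, -70, -145, -1], [21, 43, -24, 264, -105, -160, -1], [26, 44, -30, 254, -137, -175, -1], [30, 45, -36, 238, -166, -188, -1], [35, 45, -43, 218, -191, -201, -1], [39, 45, -49, 193, -211, -212, -1], [43, 44, -56, 165, -226, -222, -1], [47, 43, -63, 135, -236, -229, -1], [50, 41, -70, 104, -239, -234, -1], [53, 38, -77, 72, -237, -236, -1], [56, 36, -84, 40, -229, -236, -1]]}}

```text
time_s: 18.35
ee_pos: [368.6, 364.7, 429.0]
ee_rot: [114.7, -21.8, 148.2]
force: [0.3, 1.1, 0.9]
gripper_width: 0.5
gripper_force: 0.0
```

Run:
```python
from plan import *
s=state();q=s['qpos'];print(q,s['ee_pos'],s['ee_rot'])
D=R.from_euler('xyz',[180,0,156.2],degrees=True)
qm=np.array([15,-14,118,30,50,-60]);qv=ik(np.array([450,300,440]),D,[30,0,90,0,80,-36])
K=[q,qm,qv];N=[5,10]
pts=[]
for a,b,n in zip(K,K[1:],N): pts+=[a+(b-a)*t for t in np.linspace(0,1,n+1)[1:]]
rows(pts[:20],s)
```

```text
[ 14.72 -11.93 121.03  75.91  49.49 -72.43] [368.6  364.67 428.98] [114.67 -21.8  148.17]
[6, -2, -4, -11, -30, -5] | step 7.6 tcp [360. 350. 402.] eye [283. 398. 429.] bl [441. 299. 372.]
[12, -5, -8, -26, -58, -14] | step 7.7 tcp [355. 329. 376.] eye [276. 378. 396.] bl [438. 278. 355.]
[17, -8, -13, -46, -82, -28] | step 7.7 tcp [354. 304. 354.] eye [273. 353. 365.] bl [438. 252. 341.]
[23, -11, -17, -69, -102, -45] | step 7.7 tcp [356. 275. 335.] eye [274. 324. 338.] bl [441. 223. 332.]
[28, -15, -21, -94, -117, -66] | step 7.7 tcp [360. 242. 321.] eye [279. 290. 315.] bl [447. 191. 327.]
[32, -13, -21, -90, -99, -58] | step 4.2 tcp [369. 254. 334.] eye [285. 298. 330.] bl [457. 207. 339.]
[35, -11, -22, -87, -83, -52] | step 4.1 tcp [377. 263. 347.] eye [291. 304. 345.] bl [468. 221. 349.]
[39, -10, -22, -86, -67, -47] | step 4.0 tcp [386. 271. 359.] eye [299. 309. 358.] bl [478. 231. 359.]
[43, -9, -22, -85, -52, -43] | step 4.0 tcp [395. 277. 370.] eye [307. 313. 371.] bl [488. 240. 369.]
[47, -8, -22, -86, -37, -39] | step 3.9 tcp [404. 282. 381.] eye [316. 317. 383.] bl [497. 246. 379.]
[51, -9, -22, -88, -22, -37] | step 4.0 tcp [414. 286. 392.] eye [325. 320. 395.] bl [507. 251. 390.]
[55, -10, -22, -89, -7, -35] | step 4.0 tcp [423. 290. 404.] eye [335. 324. 407.] bl [517. 254. 401.]
[59, -11, -21, -91, 9, -34] | step 4.0 tcp [433. 293. 416.] eye [345. 328. 418.] bl [526. 256. 413.]
[62, -13, -20, -92, 24, -32] | step 4.1 tcp [442. 296. 428.] eye [354. 333. 429.] bl [534. 258. 426.]
[66, -15, -20, -92, 39, -31] | step 4.2 tcp [450. 300. 440.] eye [363. 338. 440.] bl [541. 260. 440.]
```

Request:
{"name": "carry_out", "arguments": {"commands": [[6, -2, -4, -11, -30, -5, -1], [12, -5, -8, -26, -58, -14, -1], [17, -8, -13, -46, -82, -28, -1], [23, -11, -17, -69, -102, -45, -1], [28, -15, -21, -94, -117, -66, -1], [32, -13, -21, -90, -99, -58, -1], [35, -11, -22, -87, -83, -52, -1], [39, -10, -22, -86, -67, -47, -1], [43, -9, -22, -85, -52, -43, -1], [47, -8, -22, -86, -37, -39, -1], [51, -9, -22, -88, -22, -37, -1], [55, -10, -22, -89, -7, -35, -1], [59, -11, -21, -91, 9, -34, -1], [62, -13, -20, -92, 24, -32, -1], [66, -15, -20, -92, 39, -31, -1], [66, -15, -20, -92, 39, -31, -1]]}}

```text
time_s: 19.95
ee_pos: [452.7, 301.6, 441.1]
ee_rot: [179.9, 0.4, 156.3]
force: [0.2, -0.1, -0.8]
gripper_width: 0.7
gripper_force: 0.0
```

Run:
```python
from h import *
np.set_printoptions(precision=0,suppress=True)
s=state();print(s['qpos'],s['ee_pos'],s['ee_rot'])
print("pre",rel([543,302,345],[180,0,156.2]),rel([543,302,293],[180,0,156.2]))
d=dict(ee_pos=np.array([543,302,293]),ee_rot=[180,0,156.2])
for a in list(np.arange(2.75,.2,-.15))+[.2,.15,.1,.05]:
    x,y=place(-72-118*np.sin(a),68-118*np.cos(a)); print(round(a,2),rel([x,y,293],s=d)[3:])
```

```text
[ 33.  13.  66.  -0. 101. -34.] [453. 302. 441.] [180.   0. 156.]
pre [  0.   0.   0. -82.  36.  97.] [  0.   0.   0. -82.  36. 149.]
2.75 [ 4. -5. -0.]
2.6 [ 14. -19.  -0.]
2.45 [ 22. -35.  -0.]
2.3 [ 28. -52.  -0.]
2.15 [ 32. -69.  -0.]
2.0 [ 32. -87.  -0.]
1.85 [  30. -104.   -0.]
1.7 [  26. -121.   -0.]
1.55 [  19. -138.   -0.]
1.4 [   9. -153.   -0.]
1.25 [  -2. -166.   -0.]
1.1 [ -16. -178.   -0.]
0.95 [ -31. -187.   -0.]
0.8 [ -47. -194.   -0.]
0.65 [ -64. -198.   -0.]
0.5 [ -82. -200.   -0.]
0.35 [ -99. -200.   -0.]
0.2 [-116. -196.   -0.]
0.15 [-122. -195.   -0.]
0.1 [-128. -193.   -0.]
0.05 [-133. -190.   -0.]
```

Request:
{"name": "carry_out", "arguments": {"commands": [[0, 0, 0, -40, 18, 20, -1], [0, 0, 0, -82, 36, 50, -1], [0, 0, 0, -82, 36, 97, -1], [0, 0, 0, -82, 36, 135, -1], [0, 0, 0, -82, 36, 149, -1], [0, 0, 0, -82, 36, 149, -1]]}}

```text
time_s: 20.55
ee_pos: [540.3, 298.3, 291.2]
ee_rot: [-179.9, 0.1, 156.2]
force: [-0.3, 1.1, 0.0]
gripper_width: 0.4
gripper_force: 0.0
```

Request:
{"name": "carry_out", "arguments": {"commands": [[0, 0, 0, 4, -5, 0, -1], [0, 0, 0, 14, -19, 0, -1], [0, 0, 0, 22, -35, 0, -1], [0, 0, 0, 28, -52, 0, -1], [0, 0, 0, 32, -69, 0, -1], [0, 0, 0, 32, -87, 0, -1], [0, 0, 0, 30, -104, 0, -1], [0, 0, 0, 26, -121, 0, -1], [0, 0, 0, 19, -138, 0, -1], [0, 0, 0, 9, -153, 0, -1], [0, 0, 0, -2, -166, 0, -1], [0, 0, 0, -16, -178, 0, -1], [0, 0, 0, -31, -187, 0, -1], [0, 0, 0, -47, -194, 0, -1], [0, 0, 0, -64, -198, 0, -1], [0, 0, 0, -82, -200, 0, -1], [0, 0, 0, -99, -200, 0, -1], [0, 0, 0, -99, -200, 0, -1]]}}

```text
time_s: 22.35
ee_pos: [554.9, 76.5, 295.7]
ee_rot: [179.5, 0.6, 156.2]
force: [0.9, 0.4, -0.8]
gripper_width: 0.2
gripper_force: 0.0
```

Request:
{"name": "carry_out", "arguments": {"commands": [[0, 0, 0, -4, 1, 0, -1], [0, 0, 0, -8, 2, 0, -1], [0, 0, 0, -10, 2, 0, -1], [0, 0, 0, -10, 2, 0, -1]]}}

```text
time_s: 22.75
ee_pos: [562.9, 75.7, 296.5]
ee_rot: [179.5, 0.6, 156.3]
force: [-0.7, -0.1, 0.5]
gripper_width: 0.3
gripper_force: 0.0
```

Request:
{"name": "carry_out", "arguments": {"commands": [[0, 0, 0, -2, 1, 0, -1], [0, 0, 0, -4, 2, 0, -1], [0, 0, 0, -4, 2, 0, -1]]}}

```text
time_s: 23.05
ee_pos: [567.7, 75.8, 296.5]
ee_rot: [179.5, 0.6, 156.3]
force: [-0.8, 0.5, -0.2]
gripper_width: 0.1
gripper_force: 0.0
```

Request:
{"name": "carry_out", "arguments": {"commands": [[0, 0, 0, -1, 0.5, 0, -1], [0, 0, 0, -2, 1, 0, -1], [0, 0, 0, -2, 1, 0, -1]]}}

```text
time_s: 23.35
ee_pos: [568.1, 75.7, 296.5]
ee_rot: [179.6, 0.4, 156.3]
force: [-5.5, -0.4, 2.7]
gripper_width: 0.3
gripper_force: 2.5
```

The force jumped with almost no travel, so the keeper is on its stop. I'll back off and check.

Request:
{"name": "carry_out", "arguments": {"commands": [[0, 0, 0, 10, -4, 0, -1], [0, 0, 0, 40, -15, -10, -1], [0, 0, 0, 80, -35, -40, -1], [0, 0, 0, 120, -55, -80, -1], [0, 0, 0, 160, -75, -100, -1], [0, 0, 0, 160, -75, -100, -1], [0, 0, 0, 160, -75, -100, -1], [0, 0, 0, 160, -75, -100, -1]]}}

```text
time_s: 24.15
ee_pos: [392.3, 71.1, 393.6]
ee_rot: [179.5, 0.6, 156.3]
force: [0.6, 0.0, 0.4]
gripper_width: 0.2
gripper_force: 0.0
```

Run:
```python
from h import *
s=state();print(s['time_s'],s['ee_pos'],s['force'])
a=grab_frame("scene")[:,:,::-1];b=grab_frame("top")[:,:,::-1]
for th in (0,.05,.1,.2):
    x,y=place(-72-118*np.sin(th),68-118*np.cos(th)); print(th,proj("scene",[x,y,318]),proj("top",[x,y,318]))
o=np.hstack([cv2.resize(a[170:290,340:460],(400,400),interpolation=2),cv2.resize(b[95:215,180:300],(400,400),interpolation=2)])
cv2.imwrite("pics/c6.png",o)
```

```text
24.15 [392.30553935  71.06315926 393.62671715] [0.59820823 0.04950711 0.36648591]
0 [401.64436742 214.39158431] [267.93509813 143.39165516]
0.05 [399.26014093 213.05001585] [267.99437324 146.33808335]
0.1 [396.96901991 211.63459617] [267.89771524 149.29351312]
0.2 [392.68939451 208.60113927] [267.23565102 155.20192786]
```

View pics/c6.png

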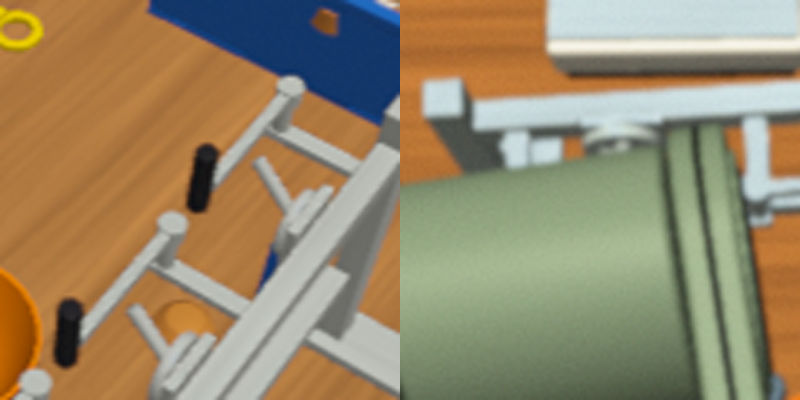

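The post top is at (402,215), which matches the predicted shut position of (401.6,214.4). The arm is parallel to the neighbouring shut keeper, and the scraper hangs on the peg behind it.

```bash
python3 -c "
from workcell import workorder
print(workorder.job_done())"
```

```text
the job is handed in; nothing more can be done
None
```

The scraper hangs by its eye on the empty peg with its blade down, the keeper is shut on its stop, and the job was handed in at about 24 s.

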